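# Read the code label on the sealed tray with the hand scanner

## Robot

A 6-joint arm with a two-finger parallel gripper is mounted at the origin on a cart in front of the work surface, level with it; the furniture and walls round the work are solid. World frame = base frame: x ahead of the robot, y to its left, z up, the work surface at z = 0. Lengths are in m, angles in degrees, forces in N, time in s.
With the tool pointing down it reaches from about 0.4 to 0.825 m from the base axis. Payload 7 kg.
Tool frame: the origin (TCP) lies on the centre line of the jaws, within the pads' length; the fingertips stand 14 mm ahead of it and the grasp point (between the pads) lies 5 mm behind it; z points along the fingers, x is the direction in which the jaws open and shut, and the axes are right-handed (so a half turn about z gives the same grasp; the last joint's range is limited). The gripper opens to 88 mm and grips with 3 to 60 N. Pads are 19 mm wide; open, the fingers measure 130 mm over their backs; the gripper's body (78 mm by 193 mm) begins 47 mm behind the grasp point.
Start: joints at [-55.056, 20.546, 0.682, 0, -70.136, -16.507], TCP at [0.213, -0.64, 0.241] pointing down, gripper open.
Joint ranges: [-176.03, 176.03], [-82.01, 121.73], [-58.28, 71.71], [-173.87, 95.51], [-174.79, -0.11], [-173.66, 173.66]. Speed limits (degrees/s): [136.94, 136.94, 172.46, 180, 180, 180].

## Interface

Orientations are given as [roll, pitch, yaw] about the fixed x, y, z axes, in that order (R = Rz(yaw) Ry(pitch) Rx(roll)).
In Python, from plant import * gives the robot as it stands.
- The arm moves only by the shell command python3 -m handwheel 'ROWS' [OPENING]. ROWS is JSON, a list of rows, each a list of 2 entries, a list of its own where there are three numbers: the shift along the tool's x, y, z each as a share of 0.2 m, from -1 to 1, then the turn, a rotation vector about the tool's x, y, z each as a share of 360 degrees, from -1 to 1. In form: [[[tx, ty, tz], [ax, ay, az]], ...]. A call has 1 to 5 rows; each row is the pose to reach, as a shift and turn from the pose commanded when the call began, along the tool's axes at that moment, turning the shorter way round; what a row does not reach only later rows make up. A row lasts 1/12 s, in which the tool goes at most 41.7 mm and 7.16 degrees, less where a joint would pass 70% of its speed; a pose out of reach is approached as far as the arm can. A call with a number of a shift or a turn outside -1 to 1 is refused whole. A call with a gripper value outside its range is refused whole. OPENING is the closure, from -1 (fully open) to 1 (shut), set as the call begins (- or left out, the last holds). The fingers move at their own pace and stop on an object; the grip force is fixed at half the most. Time passes only in rows, so rows that repeat a pose let the fingers close. It gives the time, the measured TCP pose, the force and the opening at its end, in the units of the state.
- get_obs(): the state, without advancing time (a new reading comes with each control period).
- snapshot(name): name is "scene" or "top" or "wrist"; returns a dict with "color" (420x560x3 uint8, red, green, blue), "z_map" (420x560 float32, m along the optical axis (not along the pixel's ray), 0 where there is no reading), "intrinsics" (3x3 intrinsics, pixels), "rvec" (rotation vector, rad) and "tvec" (3), from world to camera coordinates, as OpenCV has them. Camera axes: x right, y down, z forward; pixel columns grow to the right and rows downward; lengths in m; the calibration is good to about 2 mm. A picture is of the moment at which its call begins.
- close_job(): hands the job in, once; it reports no verdict.
The state is a dict: "clock": time; "joint_pos": joint angles; "qvel": joint speeds; "tau": joint torques, N m; "tool_pos": TCP position; "orientation": TCP orientation; "force": force on the tool from outside, world axes, zero at the start; "moment": the same for the moment, N m; "opening": finger opening in m.
Only numpy, scipy, OpenCV 4.12 (cv2) and the standard library are available. Lean on these libraries where they do the work, as an engineer would, in place of code of your own. Each camera call takes 0.05 s, during which the arm holds its last target. There are 200 camera calls.

## Task

Lift the hand scanner out of its charging cradle and read the big white bar-code label on top of the tray with the black sides: from about 11 cm away, point the window at the middle of the label with the scan line running across all the bars, and hold it steady there for a good second. Then lay the scanner back in its cradle, fully seated as it was, and let go once it rests there rather than drop it; do not touch or shift any of the three sealed trays.

Things in the scene. Friction and masses are not known exactly. Their poses are not given: they have to be found in the camera images.
- scanner: Grey pistol-shaped bar-code scanner, 240 g, always on. Origin: the grip point in its head: two flat cheeks 48 mm apart along y, free from above. In the cradle z is up, x level to the front, the head sloping nose-down 50 degrees. Extents in mm: top at x 0, z +25; nose (62 wide) bottom edge at x 31, z -80; handle (33 wide) end at x -120, z -43.
- scanner_eye (a point): Middle of the dark window on the scanner's nose, at (48.5, 0, -65.8) mm in the scanner's axes. Its x axis is the beam, out of the window, 50 degrees below level while the scanner is upright as in its cradle; y lies along the scan line, across the nose. It reads labels 60 to 180 mm away.
- cradle: Black and grey charging cradle, fixed; base 176 x 104 mm. Origin: middle of its underside; x points from the handle saddle (cheeks 40 mm apart) to the nose cup (wings 72 mm apart, toe lip). The scanner lifts out straight up and goes back straight down; 100 mm up clears everything.
- cradle_home (a point): Where the scanner's origin lies when seated: 36 mm ahead of the cradle's origin along its x, 132 mm up. Axes are the cradle's; the seated scanner's axes match them.
- tray_black: Sealed food tray, black sides, clear lid film, 101 x 142 x 47 mm, standing loose on the table; origin at the middle of its underside, y along its length.
- label_mid (a point): Middle of the white bar-code label (44 x 74 mm) on top of the black tray, 47 mm above the table, facing up. Axes are the tray's: the row of bars runs along y (the 74 mm length), each bar lies along x (32 mm).
- tray_white_a: Sealed food tray with white sides, only a small red and white print on its lid, 120 x 141 x 50 mm, loose on the table; origin at the underside, within 10 mm of its middle.
- tray_white_b: Sealed food tray with white sides, only a small red and white print on its lid, 122 x 146 x 49 mm, loose on the table; origin at the underside, within 10 mm of its middle.
Not all that is in view belongs to the job. Leave any blue look-alike of the scanner alone.

How it is judged (in metres and radians):
On the way:
1. label held in view 0.9 s: 60-180 mm off, its middle within 20 mm of the beam, beam within 55 deg of square to it, scan line within 20 deg of square to the bars, slower than 20 mm/s, 0.15 rad/s (x of label_mid in the frame of scanner_eye between 0.06 and 0.18 m and y of label_mid in the frame of scanner_eye between -0.02 and 0.02 m and z of label_mid in the frame of scanner_eye between -0.02 and 0.02 m and angle between the x axis of scanner_eye and the z axis of label_mid, either way round below 0.96 rad and angle between the y axis of scanner_eye and the y axis of label_mid, either way round below 0.35 rad and linear speed of scanner below 0.02 m/s and angular speed of scanner below 0.15 rad/s), for 0.9 s.
At the end, for the whole second after the job is handed in: The scanner is back in its cradle, its origin within 12 mm of the seated place, upright within 7 degrees and in line with the cradle within 8.5 degrees, at rest and released (distance between scanner and cradle_home below 0.012 m and angle between scanner's own z axis and vertical below 0.12 rad and angle between the x axis of scanner and the x axis of cradle_home, either way round below 0.15 rad and linear speed of scanner below 0.01 m/s); the robot touches nothing.
It fails at once if a sealed tray is shifted by more than 10 mm (distance of any of tray_black, tray_white_a, tray_white_b from where it was at the start of the episode above 0.01 m).
It fails at once if the scanner or the gripper presses on a sealed tray with more than 2 N (contact force between any of scanner, the arm, the fingers and tray_black above 2 N or contact force between any of scanner, the arm, the fingers and tray_white_a above 2 N or contact force between any of scanner, the arm, the fingers and tray_white_b above 2 N).
It fails at once if the scanner is dropped (falls at over 0.5 m/s, out of the fingers: a drop of about 13 mm) (linear speed of scanner above 0.5 m/s and contact force between the fingers and scanner below 0.5 N).
It also fails if it takes over 48 s, if anything falls off the work surface, if the arm or the gripper's body presses on something with over 40 N, if the wrist force passes 120 N, or if a joint passes its speed limit or range.

## Working session

There is one attempt and no reset: what is moved stays moved. The work goes in short steps, Python scripts to look and compute and a shell command to move; the robot and the scene stay as the last step left them, time stands still between calls to the robot, and variables do not carry over. Pictures are saved under pics/ and viewed, about 8 in all and at most 12, crops included, and the job is handed in when it is done.

```bash
mkdir -p pics
cat > h.py <<'E'
from plant import *
import numpy as np, cv2
from scipy.spatial.transform import Rotation as R
def cam(n):
    s=snapshot(n); Rm=cv2.Rodrigues(np.array(s["rvec"],float))[0]; return s,Rm,np.array(s["tvec"],float).ravel()
def cloud(s,Rm,t):
    z=s["z_map"]; v,u=np.mgrid[:z.shape[0],:z.shape[1]]; K=np.array(s["intrinsics"])
    P=np.stack([(u-K[0,2])/K[0,0]*z,(v-K[1,2])/K[1,1]*z,z],-1)
    W=(P-t)@Rm; W[z==0]=np.nan; return W
E
python3 - <<'E'
from h import *
for n in("scene","top"):
    c=cam(n); np.savez(f"{n}.npz",W=cloud(*c),color=c[0]["color"])
    cv2.imwrite(f"pics/{n}1.png",cv2.cvtColor(c[0]["color"],cv2.COLOR_RGB2BGR))
    print(n,-c[1].T@c[2],c[1][2])
print(get_obs())
E
```

```text
scene [0.45365351 0.70574081 0.96619121] [ 0.06345966 -0.59844792 -0.79864445]
top [0.30683288 0.04389763 1.42707436] [ 0.17049583  0.00910379 -0.98531634]
{'clock': 0.1, 'joint_pos': array([-5.50538377e+01,  2.05875984e+01,  6.38182532e-01, -1.64465330e-02,
       -7.01346912e+01, -1.65081593e+01]), 'qvel': array([-0.04982435, -0.04019243,  0.02794538,  0.06677655,  0.01746168,
       -0.0614999 ]), 'tau': array([-1.39893877e-03, -5.84164524e+01,  2.93752724e+01,  7.01563731e+00,
        1.02125737e-02, -5.96063069e-05]), 'tool_pos': array([ 0.21334034, -0.63996273,  0.23971101]), 'orientation': array([-1.79990923e+02, -8.50337554e-02,  1.08432396e+02]), 'force': array([ 0.36092772, -0.71088757, -0.0147125 ]), 'moment': array([-0.02158137, -0.03481103, -0.06847644]), 'opening': 0.08752232547930883}
```

View pics/top1.png

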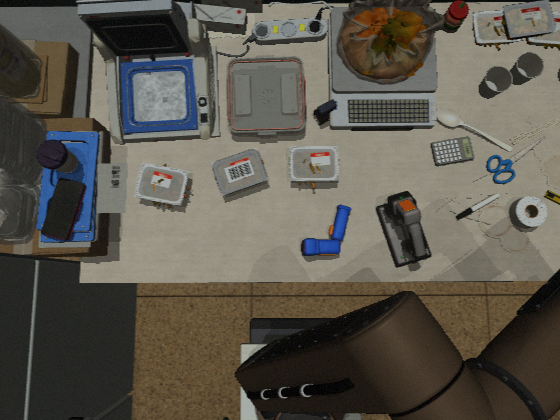

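View pics/scene1.png

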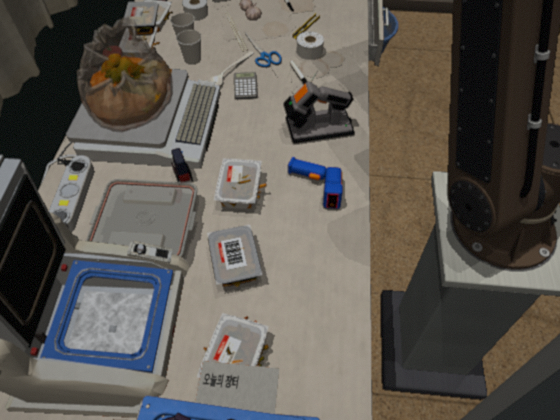

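Top view: the cradle with the scanner is at about (403,228), the black tray with its label at (241,170), and the blue decoy at (328,232). The head is the far end, with an orange patch. I'll enlarge these next.

Run:
```python
from h import *
d=np.load("top.npz");c=cv2.cvtColor(d["color"],cv2.COLOR_RGB2BGR);e=cv2.cvtColor(np.load("scene.npz")["color"],cv2.COLOR_RGB2BGR)
f=lambda i,x,y,w,h,k:cv2.resize(i[y:y+h,x:x+w],None,fx=k,fy=k,interpolation=cv2.INTER_CUBIC)
a=f(c,365,180,80,100,5);b=f(c,205,140,70,70,5);b=cv2.copyMakeBorder(b,0,150,0,50,0)
cv2.imwrite("pics/crop1.png",np.hstack([a,b]))
W=d["W"]
np.set_printoptions(precision=3,suppress=True)
# label: bright pixels at z~.047
hsv=cv2.cvtColor(d["color"],cv2.COLOR_RGB2HSV)
for n in("top","scene"):
    D=np.load(n+".npz");W=D["W"];m=(W[...,2]>.02)
    reg={"top":(200,140,75,65),"scene":(195,215,75,80)}[n]
    x,y,w,h=reg;M=np.zeros_like(m);M[y:y+h,x:x+w]=1;M&=m
    p=W[M];r=cv2.minAreaRect(p[:,:2].astype(np.float32)*1000);print(n,"tray",r,np.nanmedian(p[:,2]))
    reg={"top":(365,180,75,95),"scene":(275,75,85,70)}[n]
    x,y,w,h=reg;S=W[y:y+h,x:x+w].reshape(-1,3);S=S[S[:,2]>.012]
    for lo,hi in((.012,.04),(.04,.08),(.08,.12),(.12,.2)):
        q=S[(S[:,2]>lo)&(S[:,2]<hi)]
        if len(q)>5: print(n,lo,len(q),cv2.minAreaRect(q[:,:2].astype(np.float32)*1000),q.mean(0),q[:,2].max())
W=np.load("top.npz")["W"]
for n,m in(("all",(W[...,2]>.03)),):
    cc,l,st,ce=cv2.connectedComponentsWithStats(m.astype(np.uint8))
    for i in range(1,cc):
        if st[i,4]>80: print(st[i],np.nanmean(W[l==i],0),np.nanmax(W[l==i][:,2]))
```

```text
top tray ((614.3333740234375, 163.94281005859375), (102.27713012695312, 141.87088012695312), 19.929183959960938) 0.0469288142852787
top 0.012 962 ((449.244384765625, -289.40655517578125), (177.6116485595703, 104.03385925292969), 17.164072036743164) [ 0.429 -0.27   0.021] 0.03939384306015419
top 0.04 219 ((466.3372497558594, -292.2266845703125), (155.85357666015625, 83.458740234375), 24.570688247680664) [ 0.469 -0.265  0.061] 0.07990931367904319
top 0.08 712 ((456.98736572265625, -284.83306884765625), (182.05194091796875, 79.4826431274414), 14.985300064086914) [ 0.459 -0.28   0.101] 0.11992212614167193
top 0.12 632 ((460.28839111328125, -284.962158203125), (117.18045043945312, 45.27497863769531), 17.886301040649414) [ 0.468 -0.281  0.137] 0.15645611717164648
scene tray ((615.5831909179688, 164.76951599121094), (99.98832702636719, 138.92127990722656), 19.461536407470703) 0.04592096592778961
scene 0.012 1145 ((471.3721008300781, -366.58428955078125), (178.4605712890625, 271.2148742675781), 15.61341667175293) [ 0.445 -0.273  0.021] 0.03968864360616632
scene 0.04 463 ((458.12335205078125,
[... 580 characters left out ...]
30186145
[ 472    0   88   51 3205] [ 1.033 -0.627  0.07 ] 0.10110430433552475
[ 481   52   63   44 1130] [ 0.891 -0.606  0.06 ] 0.08865053154230167
[ 228   55   78   80 5770] [0.836 0.091 0.046] 0.06296047155469811
[ 290  146   49   43 1749] [ 0.635 -0.042  0.047] 0.058054509746153574
[ 211  148   57   48 1717] [0.614 0.163 0.047] 0.05612591000767326
[ 134  163   57   45 1804] [0.578 0.377 0.046] 0.056750428042182055
[ 384  191   44   69 1594] [ 0.463 -0.278  0.108] 0.15645611717164648
[513 196  35  32 737] [ 0.5   -0.627  0.045] 0.055337211913461845
[ 302  205   50   51 1027] [ 0.433 -0.08   0.046] 0.07188053114064627
[  235   270   325   150 30639] [ 0.198 -0.111  0.711] 0.825221764863594
```

View pics/crop1.png

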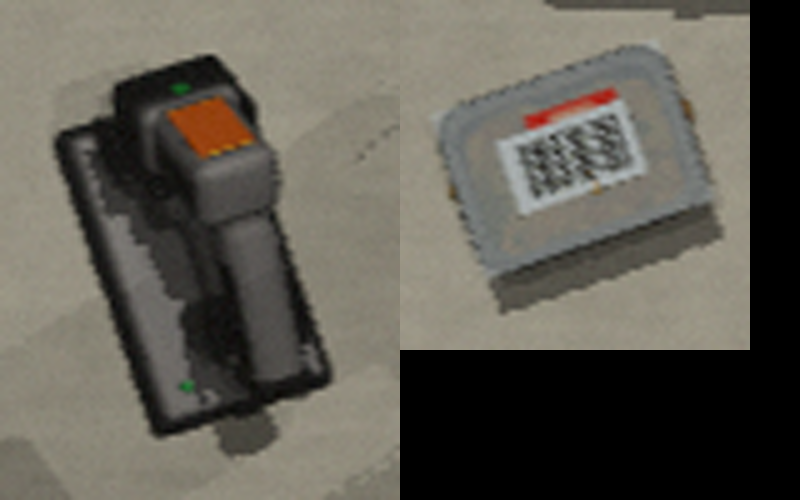

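The cradle's base fits 178 x 104 mm with yaw about 17.2° and the head forward-left. The label's centre is at about px (239.8,171.4). Next I work out the targets.

```bash
cat >> h.py <<'E'
np.set_printoptions(precision=4,suppress=True)
def to(pos,yaw,roll=180,pitch=0):
    o=get_obs(); A=R.from_euler('xyz',o["orientation"],degrees=True); B=R.from_euler('xyz',[roll,pitch,yaw],degrees=True)
    d=A.inv().apply(np.array(pos)-o["tool_pos"])/.2; r=(A.inv()*B).as_rotvec(degrees=True)/360
    print("shift",d,"turn",r,"| now",o["tool_pos"],o["orientation"],"open",round(o["opening"],4),"t",o["clock"],"F",o["force"])
E
python3 - <<'E'
from h import *
D=np.load("top.npz");W=D["W"]
print("label px",np.nanmedian(W[169:174,237:243].reshape(-1,3),axis=0))
px=lambda x,y:W[int(round(140+y/5)),int(round(205+(x-400)/5))]
for p in((500,142),(628,100),(647,172),(520,212)): print(px(*p))
S=W[180:275,365:440].reshape(-1,3);S=S[S[:,2]>.01]
for th in (16,17,18):
    t=np.radians(th);ex=np.array([np.cos(t),np.sin(t)]);ey=np.array([-ex[1],ex[0]])
    B=S[S[:,2]<.035];x,y=B[:,:2]@ex,B[:,:2]@ey
    pc=lambda a:(np.percentile(a,.7),np.percentile(a,99.3))
    T=S[S[:,2]>.135]; ty=pc(T[:,:2]@ey); 
    c=np.mean(pc(x))*ex+np.mean(pc(y))*ey
    print(th,np.diff(pc(x)),np.diff(pc(y)),c,"home",c+.036*ex,"head y off",np.mean(ty)-np.mean(pc(y)),np.diff(ty))
to([.4836,-.2788,.25],107.2)
E
```

```text
label px [0.6135 0.1629 0.049 ]
[0.6227 0.2029 0.0494]
[0.6447 0.1313 0.0509]
[0.6058 0.1229 0.0477]
[0.5835 0.1914 0.0484]
16 [0.1722] [0.1035] [ 0.4493 -0.2894] home [ 0.4839 -0.2794] head y off 0.0017563840440521505 [0.0436]
17 [0.1728] [0.1024] [ 0.4495 -0.289 ] home [ 0.4839 -0.2784] head y off 0.000892801039089397 [0.0437]
18 [0.1736] [0.102] [ 0.4494 -0.2882] home [ 0.4836 -0.2771] head y off -0.0004301587939492535 [0.0438]
shift [ 1.286   1.8529 -0.0498] turn [-0.     -0.0002  0.0034] | now [ 0.2133 -0.64    0.2397] [-179.9909   -0.085   108.4324] open 0.0875 t 0.1 F [ 0.3609 -0.7109 -0.0147]
```

```bash
python3 -m handwheel '[[[0.1,0.14,-0.02],[0,0,0]],[[0.25,0.36,-0.04],[0,0,0.001]],[[0.4,0.57,-0.05],[0,0,0.002]],[[0.53,0.76,-0.05],[0,0,0.003]],[[0.65,0.93,-0.05],[0,0,0.0034]]]'
python3 -m handwheel '[[[0.15,0.21,0],[0,0,0]],[[0.3,0.43,0],[0,0,0]],[[0.45,0.65,0],[0,0,0]],[[0.57,0.82,0],[0,0,0]],[[0.62,0.9,0],[0,0,0]]]'
python3 - <<'E'
from h import *
to([.4838,-.2785,.25],107.2)
c=cam("wrist");W=cloud(*c);np.savez("wrist.npz",W=W,color=c[0]["color"])
cv2.imwrite("pics/w1.png",cv2.cvtColor(c[0]["color"],cv2.COLOR_RGB2BGR))
to([.4838,-.2785,.25],107.2)
E
```

```text
clock: 0.52
tool_pos: [0.3339, -0.4775, 0.2502]
orientation: [-180.0, -0.0, 107.2]
force: [0.8, -0.5, -0.1]
opening: 0.0876
clock: 0.93
tool_pos: [0.4627, -0.3133, 0.2504]
orientation: [180.0, -0.0, 107.2]
force: [0.4, -0.9, -0.2]
opening: 0.0875
shift [0.1352 0.1522 0.002 ] turn [ 0. -0.  0.] | now [ 0.4627 -0.3133  0.2504] [179.9989  -0.0118 107.2149] open 0.0875 t 0.9333 F [ 0.4295 -0.9198 -0.1643]
shift [0.122  0.1268 0.0018] turn [ 0.0003 -0.      0.0005] | now [ 0.4669 -0.3094  0.2503] [179.8955  -0.0129 107.3731] open 0.0876 t 0.9833 F [ 3.0825  1.9386 -0.1638]
```

View pics/w1.png

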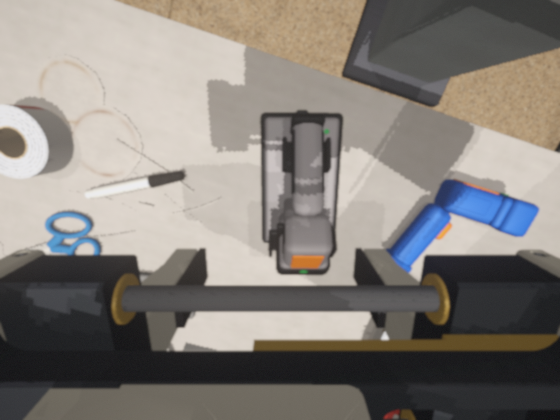

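The wrist view shows the scanner upright in its cradle at about (305,200), lined up with the jaws. The arm was still moving when it was taken. I'll settle above it and measure again.

```bash
python3 -m handwheel '[[[0.12,0.13,0],[0,0,0]],[[0.12,0.13,0],[0,0,0]],[[0.12,0.13,0],[0,0,0]],[[0.12,0.13,0],[0,0,0]],[[0.12,0.13,0],[0,0,0]]]'
python3 - <<'E'
from h import *
c=cam("wrist");W=cloud(*c);np.savez("wrist.npz",W=W,color=c[0]["color"])
S=W.reshape(-1,3);S=S[np.isfinite(S[:,0])]
S=S[(np.linalg.norm(S[:,:2]-[.4494,-.289],axis=1)<.13)&(S[:,2]>.01)&(S[:,2]<.17)]
for th in (16,17,18):
    t=np.radians(th);ex=np.array([np.cos(t),np.sin(t)]);ey=np.array([-ex[1],ex[0]])
    pc=lambda a:np.array((np.percentile(a,.5),np.percentile(a,99.5)))
    B=S[S[:,2]<.03];b=B[:,:2]-[.4494,-.289];T=S[S[:,2]>.12]
    T=T[((T[:,:2]-[.4838,-.2785])@ex>-.03)];tt=T[:,:2]-[.4494,-.289]
    print(th,pc(b@ex),pc(b@ey),"head",pc(tt@ex),pc(tt@ey))
print(S[:,2].max())
to([.4838,-.2785,.25],107.2)
E
```

```text
clock: 1.4
tool_pos: [0.4793, -0.2853, 0.2502]
orientation: [-180.0, -0.0, 107.2]
force: [-0.1, 0.2, -0.5]
opening: 0.0878
16 [-0.0866  0.0779] [-0.0525  0.0509] head [0.0064 0.0669] [-0.0236  0.0222]
17 [-0.0861  0.0777] [-0.0523  0.0508] head [0.0065 0.0669] [-0.024   0.0217]
18 [-0.0865  0.0771] [-0.0527  0.0515] head [0.0065 0.0669] [-0.0245  0.0212]
0.15420596790653524
shift [0.0264 0.0321 0.0015] turn [-0.0001 -0.     -0.0002] | now [ 0.4792 -0.2854  0.2503] [-179.9819   -0.0109  107.1456] open 0.0875 t 1.45 F [ 0.9161  0.4531 -0.1015]
```

```bash
python3 -m handwheel '[[[0.02,0.03,0.02],[0,0,0]],[[0.021,0.032,0.06],[0,0,0]],[[0.021,0.032,0.14],[0,0,0]],[[0.021,0.032,0.24],[0,0,0]],[[0.021,0.032,0.34],[0,0,0]]]'
python3 -m handwheel '[[[0,0,0.09],[0,0,0]],[[0,0,0.17],[0,0,0]],[[0,0,0.23],[0,0,0]],[[0,0,0.265],[0,0,0]],[[0,0,0.28],[0,0,0]]]'
python3 -m handwheel '[[[0,0,0],[0,0,0]],[[0,0,0],[0,0,0]],[[0,0,0],[0,0,0]]]'
python3 -c "
from h import *
to([.4841,-.2795,.127],107.2)"
```

```text
clock: 1.87
tool_pos: [0.4845, -0.279, 0.1813]
orientation: [180.0, 0.0, 107.2]
force: [-0.1, 0.4, -0.1]
opening: 0.0877
clock: 2.28
tool_pos: [0.4838, -0.2788, 0.1247]
orientation: [-179.9, -0.1, 107.2]
force: [-0.0, 0.6, 0.4]
opening: 0.0878
clock: 2.53
tool_pos: [0.4852, -0.279, 0.1272]
orientation: [179.9, 0.0, 107.2]
force: [1.1, 0.5, -0.0]
opening: 0.0877
shift [-0.0007 -0.006   0.001 ] turn [0.0002 0.0001 0.    ] | now [ 0.4852 -0.279   0.1272] [179.9345   0.0446 107.2142] open 0.0877 t 2.5333 F [ 1.0708  0.5262 -0.0116]
```

Within 1.5 mm; close the gripper.

```bash
python3 -m handwheel '[[[0,0,0],[0,0,0]],[[0,0,0],[0,0,0]],[[0,0,0],[0,0,0]],[[0,0,0],[0,0,0]],[[0,0,0],[0,0,0]]]' 1
python3 -m handwheel '[[[0,0,0],[0,0,0]],[[0,0,0],[0,0,0]],[[0,0,0],[0,0,0]],[[0,0,0],[0,0,0]],[[0,0,0],[0,0,0]]]'
python3 -c "
from h import *
to([.4841,-.2795,.127],107.2)"
```

```text
clock: 2.95
tool_pos: [0.4847, -0.2788, 0.1266]
orientation: [180.0, 0.0, 107.2]
force: [-1.1, 0.6, -0.4]
opening: 0.0597
clock: 3.37
tool_pos: [0.4848, -0.2789, 0.1264]
orientation: [180.0, 0.0, 107.2]
force: [0.8, -0.4, -0.2]
opening: 0.046
shift [-0.002  -0.0041 -0.0028] turn [0. 0. 0.] | now [ 0.4848 -0.2789  0.1264] [179.9948   0.0062 107.217 ] open 0.046 t 3.3667 F [ 0.7584 -0.3851 -0.1722]
```

```bash
python3 -m handwheel '[[[0,0,-0.01],[0,0,0]],[[0,0,-0.03],[0,0,0]],[[0,0,-0.06],[0,0,0]],[[0,0,-0.1],[0,0,0]],[[0,0,-0.15],[0,0,0]]]'
python3 -m handwheel '[[[0,0,-0.06],[0,0,0]],[[0,0,-0.13],[0,0,0]],[[0,0,-0.2],[0,0,0]],[[0,0,-0.27],[0,0,0]],[[0,0,-0.34],[0,0,0]]]'
python3 -m handwheel '[[[0,0,-0.06],[0,0,0]],[[0,0,-0.1],[0,0,0]],[[0,0,-0.12],[0,0,0]],[[0,0,-0.12],[0,0,0]],[[0,0,-0.12],[0,0,0]]]'
python3 - <<'E'
from h import *
f=lambda i,x,y,w,h,k:cv2.resize(i[y:y+h,x:x+w],None,fx=k,fy=k,interpolation=cv2.INTER_CUBIC)
c=cam("scene");np.savez("scene2.npz",W=cloud(*c),color=c[0]["color"])
w=cam("wrist")[0]["color"]
a=f(c[0]["color"],240,10,150,150,2.8);cv2.imwrite("pics/lift.png",np.hstack([a,cv2.resize(w[100:320],(380,420//2)) if 0 else w[:,150:490]])[...,::-1])
to([.4848,-.2789,.2465],107.2)
E
```

```text
clock: 3.78
tool_pos: [0.4844, -0.2788, 0.157]
orientation: [-180.0, -0.0, 107.2]
force: [-0.2, 1.3, -2.2]
opening: 0.0459
clock: 4.2
tool_pos: [0.4847, -0.2788, 0.2263]
orientation: [180.0, 0.0, 107.2]
force: [-0.8, 0.0, -2.0]
opening: 0.0458
clock: 4.62
tool_pos: [0.4845, -0.2787, 0.2482]
orientation: [180.0, -0.0, 107.2]
force: [-0.3, 0.4, -2.0]
opening: 0.046
shift [-0.002   0.0023  0.0055] turn [-0.0002 -0.0001  0.    ] | now [ 0.4843 -0.2787  0.2476] [-179.9355   -0.0496  107.2059] open 0.0459 t 4.7167 F [-1.0853 -0.8014 -2.6499]
```

View pics/lift.png

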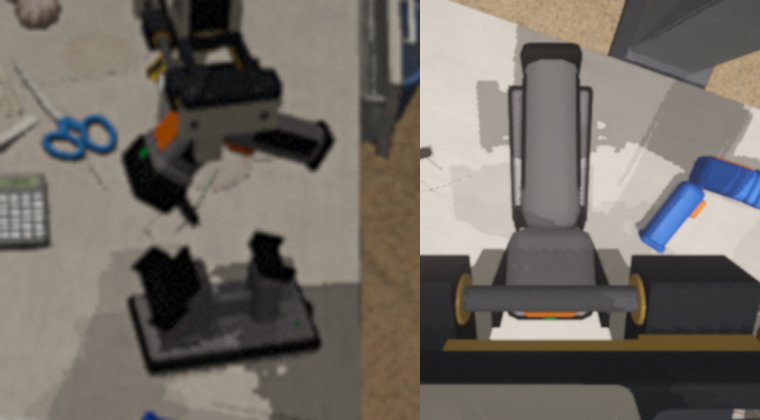

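The scanner is out and clear (head at about (165,150), cradle empty below). I'll compare the handle's slope with the seated one to see if it has sagged.

```bash
cat > slope.py <<'E'
from h import *
def prof(W,org,yaw):
    t=np.radians(yaw);ex=np.array([np.cos(t),np.sin(t),0]);ey=np.array([-ex[1],ex[0],0])
    P=W.reshape(-1,3)-org;P=P[np.isfinite(P[:,0])];x,y,z=P@ex,P@ey,P[:,2]
    out=[]
    for a in range(-115,-25,10):
        m=(abs(x*1000-a)<5)&(abs(y)<.006)&(z>-.08)&(z<.06); out.append((a,np.median(z[m])*1000 if m.sum()>3 else np.nan))
    return np.array(out)
if __name__=="__main__":
    W0=np.load("wrist.npz")["W"];a=prof(W0,np.array([.4841,-.2795,.132]),17.2)
    c=cam("wrist");o=get_obs();p=o["tool_pos"]+[0,0,.005]
    b=prof(cloud(*c),p,o["orientation"][2]-90)
    print(np.c_[a,b[:,1]].T); m=np.isfinite(a[:,1]+b[:,1])
    print("slopes deg",[np.degrees(np.arctan(np.polyfit(q[m,0],q[m,1],1)[0])) for q in(a,b)])
E
python3 slope.py
```

```text
[[-115.     -105.      -95.      -85.      -75.      -65.      -55.
   -45.      -35.    ]
 [ -28.2633  -24.6843  -20.3085  -15.816   -11.0334   -6.2617   -1.3791
     3.1963    5.2418]
 [ -27.2     -23.7458  -19.2015  -14.618    -9.9234   -5.2554   -0.5903
     4.0057    5.86  ]]
slopes deg [np.float64(23.835490451469422), np.float64(23.595656949765)]
```

No sag. Now carry it over to the label.

```bash
python3 -m handwheel '[[[0.03,0.01,0],[0,0,0]],[[0.1,0.035,0],[0,0,0]],[[0.2,0.07,0],[0,0,0]],[[0.32,0.115,0],[0,0,0]],[[0.45,0.16,0],[0,0,0]]]'
python3 -m handwheel '[[[0.13,0.046,0],[0,0,0]],[[0.26,0.092,0],[0,0,0]],[[0.39,0.138,0],[0,0,0]],[[0.52,0.184,0],[0,0,0]],[[0.65,0.23,0],[0,0,0]]]'
python3 -m handwheel '[[[0.13,0.046,0],[0,0,0]],[[0.26,0.092,0],[0,0,0]],[[0.39,0.138,0],[0,0,0]],[[0.5,0.184,0],[0,0,0]],[[0.58,0.21,0],[0,0,0]]]'
python3 -c "
from h import *
to([.502,.1235,.192],109)"
```

```text
clock: 5.18
tool_pos: [0.4883, -0.1825, 0.2479]
orientation: [-180.0, -0.0, 107.1]
force: [1.5, 0.1, -1.7]
opening: 0.0457
clock: 5.6
tool_pos: [0.4936, -0.044, 0.2482]
orientation: [-180.0, -0.0, 107.2]
force: [1.4, -0.5, -1.0]
opening: 0.0457
clock: 6.02
tool_pos: [0.4997, 0.0799, 0.2481]
orientation: [-180.0, -0.0, 107.3]
force: [-0.1, 0.7, -1.9]
opening: 0.0461
shift [0.2047 0.0758 0.2807] turn [-0.     -0.     -0.0048] | now [0.4997 0.0799 0.2481] [-179.9913   -0.0066  107.2826] open 0.0461 t 6.0167 F [-0.0724  0.7432 -1.8985]
```

```bash
python3 -m handwheel '[[[0.06,0.02,0.04],[0,0,-0.001]],[[0.11,0.04,0.1],[0,0,-0.002]],[[0.16,0.06,0.16],[0,0,-0.003]],[[0.19,0.07,0.22],[0,0,-0.004]],[[0.2,0.075,0.25],[0,0,-0.005]]]'
python3 -m handwheel '[[[0,0,0.01],[0,0,0]],[[0,0,0.01],[0,0,0]],[[0,0,0.01],[0,0,0]],[[0,0,0.01],[0,0,0]]]'
python3 - <<'E'
from h import *
to([.502,.1235,.192],109)
c=cam("wrist");W=cloud(*c);np.savez("wl.npz",W=W,color=c[0]["color"])
s=cam("scene");
f=lambda i,x,y,w,h,k:cv2.resize(i[y:y+h,x:x+w],None,fx=k,fy=k,interpolation=cv2.INTER_CUBIC)
cv2.imwrite("pics/label.png",f(s[0]["color"],150,150,200,150,4)[...,::-1])
o=get_obs();Rs=R.from_euler('z',o["orientation"][2]-90,degrees=True);org=o["tool_pos"]+[0,0,.005]
e=org+Rs.apply([.0485,0,-.0658]);b=Rs.apply([np.cos(np.radians(50)),0,-np.sin(np.radians(50))])
L=np.array([.6142,.1623,.047]);d=L-e;print("dist",d@b,"off beam",d-(d@b)*b)
E
```

```text
clock: 6.43
tool_pos: [0.5013, 0.1207, 0.1961]
orientation: [-179.8, 0.0, 109.1]
force: [-0.4, 0.1, -3.0]
opening: 0.0458
clock: 6.77
tool_pos: [0.5027, 0.12, 0.197]
orientation: [179.9, -0.0, 109.0]
force: [0.2, 0.6, -1.4]
opening: 0.046
shift [0.0176 0.0023 0.0252] turn [ 0.0002 -0.     -0.    ] | now [0.5027 0.12   0.197 ] [179.9426  -0.005  108.9828] open 0.046 t 6.7667 F [ 0.2282  0.6151 -1.4048]
dist 0.11381854159160594 off beam [-0.0035  0.0027 -0.0021]
```

View pics/label.png

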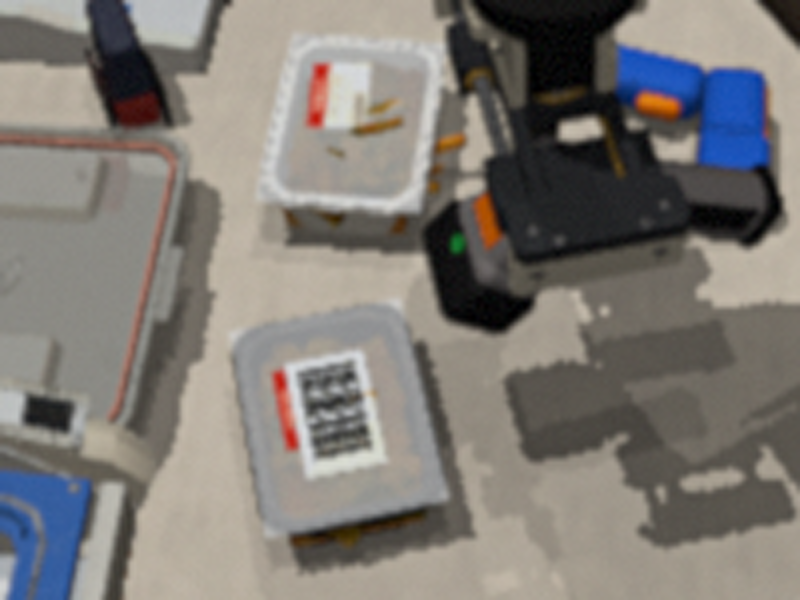

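The scene view shows the nose (at about (480,280)) aimed toward the label (white centre at about (335,414) in the crop, i.e. px (233.7,253.5)), clear of all trays. I'll trim the pose, then hold.

```bash
python3 -m handwheel '[[[0.008,0,0.012],[0,0,0]],[[0.014,0,0.02],[0,0,0]],[[0.014,0,0.02],[0,0,0]],[[0.014,0,0.02],[0,0,0]],[[0.014,0,0.02],[0,0,0]]]'
for i in 1 2 3; do python3 -m handwheel '[[[0,0,0],[0,0,0]],[[0,0,0],[0,0,0]],[[0,0,0],[0,0,0]],[[0,0,0],[0,0,0]],[[0,0,0],[0,0,0]]]' | head -2; done
python3 - <<'E'
from h import *
W=np.load("scene.npz")["W"];L=np.nanmedian(W[251:257,231:237].reshape(-1,3),axis=0);print("label scene",L)
L=(L+[.6142,.1623,.047])/2;L[2]=.047
o=get_obs();Rs=R.from_euler('z',o["orientation"][2]-90,degrees=True);org=o["tool_pos"]+[0,0,.005]
e=org+Rs.apply([.0485,0,-.0658]);E=Rs*R.from_euler('y',50,degrees=True)
print("label in eye",E.inv().apply(L-e),o["qvel"],o["orientation"])
E
python3 slope.py
```

```text
clock: 7.28
tool_pos: [0.5014, 0.1229, 0.1924]
orientation: [-180.0, 0.0, 109.0]
force: [0.1, -0.8, -2.6]
opening: 0.0457
clock: 7.7
tool_pos: [0.5015, 0.1229, 0.1924]
clock: 8.12
tool_pos: [0.5014, 0.1229, 0.1924]
clock: 8.53
tool_pos: [0.5014, 0.1229, 0.1924]
label scene [0.6146 0.1653 0.0464]
label in eye [0.1108 0.0018 0.0005] [ 0.0097 -0.0442 -0.0574 -0.0306 -0.0782  0.0018] [-179.9973    0.0008  109.0137]
[[-115.     -105.      -95.      -85.      -75.      -65.      -55.
   -45.      -35.    ]
 [ -28.2633  -24.6843  -20.3085  -15.816   -11.0334   -6.2617   -1.3791
     3.1963    5.2418]
 [ -27.357   -23.8032  -19.1997  -14.643    -9.9352   -5.2707   -0.7078
     3.9309    5.7542]]
slopes deg [np.float64(23.835490451469422), np.float64(23.58952173517946)]
```

Held steady for 1.5 s with the label 111 mm off and within 2 mm of the beam. One more hold, then go back.

```bash
Q='head -3'; python3 -m handwheel '[[[0,0,0],[0,0,0]],[[0,0,0],[0,0,0]],[[0,0,0],[0,0,0]]]' | $Q
python3 -m handwheel '[[[0,0,-0.03],[0,0,0.001]],[[-0.03,-0.01,-0.09],[0,0,0.002]],[[-0.09,-0.035,-0.17],[0,0,0.003]],[[-0.18,-0.07,-0.24],[0,0,0.004]],[[-0.3,-0.117,-0.27],[0,0,0.005]]]' | $Q
python3 -m handwheel '[[[-0.13,-0.046,0],[0,0,0]],[[-0.26,-0.092,0],[0,0,0]],[[-0.39,-0.138,0],[0,0,0]],[[-0.52,-0.184,0],[0,0,0]],[[-0.65,-0.235,0],[0,0,0]]]' | $Q
python3 -m handwheel '[[[-0.13,-0.046,0],[0,0,0]],[[-0.26,-0.092,0],[0,0,0]],[[-0.39,-0.138,0],[0,0,0]],[[-0.5,-0.18,0],[0,0,0]],[[-0.6,-0.215,0],[0,0,0]]]' | $Q
python3 -m handwheel '[[[-0.09,-0.03,0],[0,0,0]],[[-0.16,-0.055,0],[0,0,0]],[[-0.2,-0.07,0],[0,0,0]],[[-0.22,-0.075,0],[0,0,0]],[[-0.22,-0.075,0],[0,0,0]]]' | $Q
python3 -m handwheel '[[[0,0,0],[0,0,0]],[[0,0,0],[0,0,0]],[[0,0,0],[0,0,0]]]' | $Q
python3 -c "
from h import *
to([.4847,-.2789,.2465],107.2)"
```

```text
clock: 8.83
tool_pos: [0.5015, 0.1229, 0.1924]
orientation: [180.0, 0.0, 109.0]
clock: 9.25
tool_pos: [0.4999, 0.059, 0.2489]
orientation: [179.8, 0.0, 107.3]
clock: 9.67
tool_pos: [0.4924, -0.0808, 0.2471]
orientation: [180.0, 0.0, 107.2]
clock: 10.08
tool_pos: [0.4866, -0.2085, 0.247]
orientation: [180.0, 0.0, 107.2]
clock: 10.5
tool_pos: [0.4856, -0.2537, 0.2465]
orientation: [-180.0, -0.0, 107.2]
clock: 10.75
tool_pos: [0.4857, -0.2526, 0.2466]
orientation: [180.0, 0.0, 107.3]
shift [-0.1241 -0.044   0.0004] turn [0.     0.     0.0002] | now [ 0.4857 -0.2526  0.2466] [179.9825   0.0004 107.2639] open 0.0457 t 10.75 F [ 0.0172  0.6211 -2.1857]
```

```bash
python3 -m handwheel '[[[-0.04,-0.014,0],[0,0,0]],[[-0.08,-0.028,0],[0,0,0]],[[-0.11,-0.04,0],[0,0,0]],[[-0.124,-0.044,0],[0,0,0]],[[-0.124,-0.044,0],[0,0,0]]]'
python3 -m handwheel '[[[0,0,0],[0,0,0]],[[0,0,0],[0,0,0]],[[0,0,0],[0,0,0]],[[0,0,0],[0,0,0]]]'
python3 -c "
from h import *
to([.4847,-.2789,.1265],107.2)"
```

```text
clock: 11.17
tool_pos: [0.4844, -0.2805, 0.2462]
orientation: [-180.0, -0.0, 107.1]
force: [0.4, -0.3, -2.4]
opening: 0.0459
clock: 11.5
tool_pos: [0.4845, -0.2795, 0.2465]
orientation: [180.0, -0.0, 107.2]
force: [1.5, 0.6, -1.8]
opening: 0.0458
shift [0.0024 0.0017 0.5998] turn [ 0.     -0.      0.0001] | now [ 0.4845 -0.2795  0.2465] [179.9986  -0.001  107.2243] open 0.0458 t 11.5 F [ 1.5312  0.5631 -1.8421]
```

```bash
python3 -m handwheel '[[[0.002,0.002,0.03],[0,0,0]],[[0.002,0.002,0.09],[0,0,0]],[[0.002,0.002,0.16],[0,0,0]],[[0.002,0.002,0.23],[0,0,0]],[[0.002,0.002,0.29],[0,0,0]]]'
python3 -m handwheel '[[[0,0,0.05],[0,0,0]],[[0,0,0.1],[0,0,0]],[[0,0,0.14],[0,0,0]],[[0,0,0.17],[0,0,0]],[[0,0,0.2],[0,0,0]]]'
python3 -m handwheel '[[[0,0,0.03],[0,0,0]],[[0,0,0.05],[0,0,0]],[[0,0,0.07],[0,0,0]],[[0,0,0.085],[0,0,0]],[[0,0,0.095],[0,0,0]]]'
python3 -m handwheel '[[[0,0,0],[0,0,0]],[[0,0,0],[0,0,0]],[[0,0,0],[0,0,0]]]'
python3 -c "
from h import *
to([.4847,-.2789,.1265],107.2)"
```

```text
clock: 11.92
tool_pos: [0.4845, -0.2788, 0.1871]
orientation: [-180.0, -0.0, 107.2]
force: [0.1, -0.1, -2.3]
opening: 0.046
clock: 12.33
tool_pos: [0.4849, -0.2791, 0.148]
orientation: [180.0, 0.0, 107.2]
force: [-0.4, -0.2, -1.5]
opening: 0.0463
clock: 12.75
tool_pos: [0.4848, -0.2791, 0.1292]
orientation: [-180.0, 0.0, 107.2]
force: [-0.4, 0.9, -2.1]
opening: 0.0463
clock: 13.0
tool_pos: [0.485, -0.2792, 0.1297]
orientation: [180.0, 0.0, 107.2]
force: [0.5, 0.2, -2.1]
opening: 0.0464
shift [ 0.0018 -0.0009  0.016 ] turn [0.0001 0.     0.    ] | now [ 0.485  -0.2792  0.1297] [179.9776   0.0169 107.2147] open 0.0464 t 13.0 F [ 0.5001  0.243  -2.0751]
```

The wrist still carries the full weight at about 3 mm above seated, so I lower in small steps.

```bash
python3 -m handwheel '[[[0.001,0,0.004],[0,0,0]],[[0.001,0,0.008],[0,0,0]],[[0.001,0,0.012],[0,0,0]],[[0.001,0,0.012],[0,0,0]],[[0.001,0,0.012],[0,0,0]]]'
python3 -m handwheel '[[[0,0,0.002],[0,0,0]],[[0,0,0.004],[0,0,0]],[[0,0,0.004],[0,0,0]],[[0,0,0.004],[0,0,0]]]'
python3 -c "
from h import *
to([.4847,-.2789,.1265],107.2)"
```

```text
clock: 13.42
tool_pos: [0.4847, -0.2789, 0.127]
orientation: [-180.0, -0.0, 107.2]
force: [0.2, 0.4, -2.0]
opening: 0.0457
clock: 13.75
tool_pos: [0.4848, -0.2789, 0.1264]
orientation: [180.0, 0.0, 107.2]
force: [-0.8, 1.4, 1.3]
opening: 0.0459
shift [ 0.0003 -0.0005 -0.0004] turn [0. 0. 0.] | now [ 0.4848 -0.2789  0.1264] [179.9863   0.0079 107.215 ] open 0.0459 t 13.75 F [-0.7619  1.359   1.2531]
```

Contact: the force went from -2.0 to +1.3 N at exactly the grasp height. Release, check, and retreat upward.

```bash
Z='[[[0,0,0],[0,0,0]],[[0,0,0],[0,0,0]],[[0,0,0],[0,0,0]],[[0,0,0],[0,0,0]],[[0,0,0],[0,0,0]]]'
python3 -m handwheel '[[[0,0,0],[0,0,0]],[[0,0,0],[0,0,0]],[[0,0,0],[0,0,0]],[[0,0,0],[0,0,0]],[[0,0,0],[0,0,0]]]' -1
python3 -m handwheel '[[[0,0,0],[0,0,0]],[[0,0,0],[0,0,0]],[[0,0,0],[0,0,0]],[[0,0,0],[0,0,0]],[[0,0,0],[0,0,0]]]'
python3 -m handwheel '[[[0,0,-0.03],[0,0,0]],[[0,0,-0.09],[0,0,0]],[[0,0,-0.18],[0,0,0]],[[0,0,-0.28],[0,0,0]],[[0,0,-0.38],[0,0,0]]]'
python3 -m handwheel '[[[0,0,-0.1],[0,0,0]],[[0,0,-0.2],[0,0,0]],[[0,-0.02,-0.24],[0,0,0]],[[-0.02,-0.032,-0.24],[0,0,0]],[[-0.021,-0.032,-0.24],[0,0,0]]]'
python3 -m handwheel '[[[0,0,0],[0,0,0]],[[0,0,0],[0,0,0]],[[0,0,0],[0,0,0]]]'
python3 - <<'E'
from h import *
from slope import prof
W0=np.load("wrist.npz")["W"];c=cam("wrist");W=cloud(*c);h=np.array([.4841,-.2795,.132])
a,b=prof(W0,h,17.2),prof(W,h,17.2);print(np.c_[a,b[:,1]].T)
def hd(W):
    t=np.radians(17.2);ex=np.array([np.cos(t),np.sin(t),0]);ey=np.array([-ex[1],ex[0],0])
    P=W.reshape(-1,3)-h;P=P[np.isfinite(P[:,0])];m=(np.linalg.norm(P[:,:2],axis=1)<.045)&(P[:,2]>-.01)&(P[:,2]<.03);P=P[m]
    return np.percentile(P@ex,[1,99]),np.percentile(P@ey,[1,99]),P[:,2].max()
print(hd(W0),hd(W))
s=cam("scene");t=cam("top");T0=np.load("top.npz")["W"];T=cloud(*t)
for n,(x,y,w,hh) in {"white1":(290,146,49,43),"black":(211,148,57,48),"white2":(134,163,57,45)}.items():
    f=lambda A:(lambda p:np.nanmean(p[p[:,2]>.03],0))(A[y:y+hh,x:x+w].reshape(-1,3));print(n,f(T)-f(T0))
k=cv2.resize(s[0]["color"][50:170,240:380],None,fx=3,fy=3,interpolation=cv2.INTER_CUBIC)
cv2.imwrite("pics/end.png",np.hstack([k,c[0]["color"][:360,120:490]])[...,::-1]);print(get_obs()["opening"])
E
```

```text
clock: 14.17
tool_pos: [0.4848, -0.279, 0.1263]
orientation: [180.0, 0.0, 107.2]
force: [0.2, 1.2, 0.4]
opening: 0.0735
clock: 14.58
tool_pos: [0.4847, -0.2789, 0.1262]
orientation: [-180.0, -0.0, 107.2]
force: [-1.0, -0.5, 0.7]
opening: 0.0878
clock: 15.0
tool_pos: [0.4845, -0.2789, 0.2034]
orientation: [-180.0, -0.0, 107.2]
force: [1.3, -0.3, 0.1]
opening: 0.0875
clock: 15.42
tool_pos: [0.4795, -0.2852, 0.2502]
orientation: [180.0, -0.0, 107.2]
force: [0.6, 0.0, 0.3]
opening: 0.0874
clock: 15.67
tool_pos: [0.4795, -0.2847, 0.2491]
orientation: [-179.9, -0.1, 107.2]
force: [0.3, 0.0, -1.1]
opening: 0.0874
[[-115.     -105.      -95.      -85.      -75.      -65.      -55.
   -45.      -35.    ]
 [ -28.2633  -24.6843  -20.3085  -15.816   -11.0334   -6.2617   -1.3791
     3.1963    5.2418]
 [ -28.1851  -25.1504  -20.3724  -15.631   -11.0121   -6.1542   -1.6343
     3.147     5.0505]]
(array([-0.0434,  0.0284]), array([-0.0225,  0.0221]), np.float64(0.02220596790653523)) (array([-0.0434,  0.028 ]), array([-0.0221,  0.0224]), np.float64(0.022134431663862614))
white1 [-0.0424  0.0157  0.1744]
black [-0.0002  0.0002 -0.    ]
white2 [-0.0001  0.      0.    ]
0.08769986851209548
```

View pics/end.png

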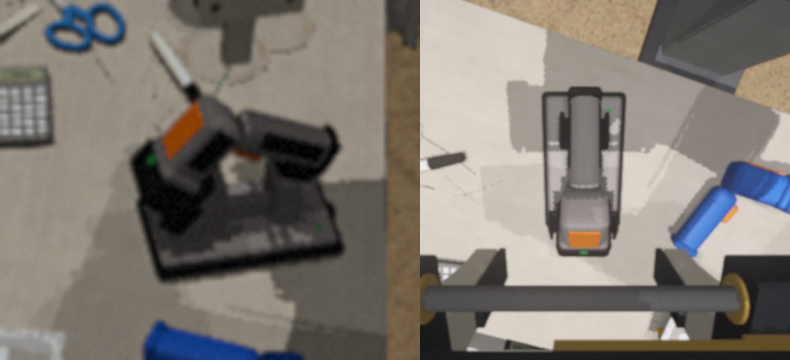

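The scanner sits fully seated with the jaws well clear. Its profile matches the start within about 0.5 mm. The `white1` figure comes from the arm blocking the top camera (mean z +17 cm), not from a moved tray.

```bash
python3 -c "
from plant import *
print(close_job())"
```

```text
the job is handed in; nothing more can be done
None
```

The scanner read the label and is back in its cradle, released, and the job is handed in at about 16 s of the 48 s allowed. No verdict was reported.

- **Reading:** I held the scanner upright over the black tray for about 1.5 s. By my measurements the window was 111 mm from the label and the beam within 2 mm of its middle. The beam was 40° off square and the scan line within about 2° of square to the bars. The arm showed no visible drift. The top and scene cameras put the label's middle 3 mm apart, so I averaged them; that is well inside the 20 mm limit.
- **Return:** I lowered it back at the grasp position in small steps. The wrist force changed from -2.0 N to +1.3 N as it touched down, and only then did I open the gripper. Afterwards the scanner's height profile and head position matched the start within about 0.5 mm, and the gripper was about 120 mm up and clear.
- **Trays:** The black tray and one white tray measured 0.2 mm or less of movement. For the white tray nearest the cradle, the last top-camera check failed because the arm blocked the view, so its position is not confirmed. The planned path kept clear of it, and the forces showed no contact.

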